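# Clear the lid of a parts-cleaning tank, crack its stuck seal and hold it ajar to vent

### The job

The parts-cleaning tank has to be vented, but a screw jar has been left standing on its lid. Lift the jar off and set it down upright, without dropping it, flat on the free part of the drip tray beside the tank, and let go of it. Then take the lid by its bar handle, pull it free of its sticking seal without letting it fly up, and finish while still holding the lid slightly open with the gripper, with a gap of about 2 cm at its front edge; leave everything else where it lies.

Things in the scene. Friction and masses are not known exactly. Their poses are not given: they have to be found in the camera images.
- dip_tank: Grey sheet-metal parts-cleaning tank standing on the bench, fixed, 160 x 220 mm and 104 mm high to the flat top of its closed lid. Origin: centre of its underside on the bench; x points from the front (the side of the handle and the drain plug) to the hinges at the back, y along its width, z up. Its yaw is within about 0.3 rad of the world's.
- tank_lid (a joint): Opening angle of the hinged lid (0.55 kg): 0 shut, growing as the front rises. Front edge 172 mm from the hinge axis: front gap = 172 mm x angle (2 cm is 0.116 rad). A rubber seal bead along the front grips it: the pull needed at the handle peaks at about 18 N within the first 2 mm of lift and gives way by 5 mm; from 8 mm on it is the weight, about 4 N. Let go, it falls back to a gap of 8 mm.
- lid_handle (a point): Middle of the straight part of the lid's steel bar handle: round bar 10 mm thick, 86 mm long along the tank's y, 38 mm (its centre) above the lid's top and free below it; at the front of the lid, 26 mm behind the front edge, 61 mm in front of the tank's origin. Bar and lid turn about the hinge together.
- lid_hinge (a point): Middle of the lid's hinge axis, at the back of the tank: 85 mm behind the tank's origin, 92 mm above the bench; the axis runs along the tank's y. The handle bar is 146 mm in front of it and, shut, 50 mm above it.
- screw_jar: Clear empty glass jar with a grey metal screw cap, 72 mm across at its widest, body 68 mm, cap 66 mm across, 102 mm high, 0.25 to 0.5 kg. Origin: centre of its underside; z up. It starts standing on the closed lid, behind the handle. The cap (the top 11 mm) and the straight body below can both be gripped across.
- drip_tray: Shallow plain aluminium tray, fixed on the bench beside the tank, 160 (x) x 230 (y) mm, rim 12 mm high, 3 mm walls, floor 3 mm thick. Origin: centre of its underside; z up, y along its length; yaw within 0.3 rad of the world's. Two bolts lie draining near its +y end (at y over +50 mm); the rest of the floor, from y = -112 to +30 mm, is free.
- bolt_1: Steel bolt with nut, 70 mm long, lying in the tray; stays there.
- bolt_2: Second such bolt, lying in the tray; stays there.
- hex_keys: Folding hex key set, 96 mm long, lying at the back; bystander.
- driver_red: Screwdriver with a red handle, 209 mm long, lying at the left edge; bystander.
- tape_electrical: Roll of black tape, 58 mm across, lying at the left; bystander.
- tape_measure: Yellow tape measure, 95 mm long, 72 mm high, standing at the right near the vice; bystander.

How it is judged:
By the outcome, as a careful person would: the job done as asked, in the order asked, and still so for the second after the job is handed in, while the arm keeps its last pose, push and grip.
It also fails if it takes over 61 s, if anything falls off the work surface, if the arm or the gripper's body presses on something with over 40 N, if the wrist force passes 120 N, or if a joint passes its speed limit or range.

### The arm

A 6-joint arm with a two-finger parallel gripper is mounted at the origin on a cart in front of the work surface, level with it; the furniture and walls round the work are solid. World frame = base frame: x ahead of the robot, y to its left, z up, the work surface at z = 0. Lengths are in m, angles in rad, forces in N, time in s.
With the tool pointing down it reaches from about 0.425 to 1.125 m from the base axis. Payload 14.9 kg.
Tool frame: the origin (TCP) lies between the finger pads, 19 mm behind the fingertips; this is the grasp point; z points along the fingers, y is the line along which they close (so a half turn about z gives the same grasp; the last joint's range is limited). The gripper opens to 91 mm and grips with 3 to 60 N. Pads are 32 mm wide; open, the fingers measure 118 mm over their backs; the gripper's body (76 mm by 178 mm) begins 60 mm behind the grasp point.
Start: joints at [-1.319, 0.379, 1.734, -0, 1.028, -0.033], TCP at [0.197, -0.672, 0.233] pointing down, gripper open.
Joint ranges: [-2.77, 2.77], [-0.74, 2.19], [0, 2.66], [-1.06, 4.2], [0.31, 2.87], [-3.08, 3.08]. Speed limits (rad/s): [1.89, 1.89, 2.39, 3.14, 3.14, 3.14].

### API

Orientations are given as a unit quaternion [x, y, z, w].
In Python, from plant import robot gives the robot as it stands.
- The arm moves only by the tool drive_tool, never from a script. Its argument "deltas" is a list of rows, each a list of 3 entries, a list of its own where there are three numbers: the opening, from -1 (shut) to 1 (fully open), then the shift along the tool's x, y, z as a fraction of full scale, then the turn, a rotation vector about the tool's x, y, z as a fraction of full scale. A call has 1 to 20 rows; each row is the pose to reach, as a shift and turn from the pose commanded when the call began, along the tool's axes at that moment, turning the shorter way round; what a row does not reach only later rows make up. Full scale, the value 1, is 150 mm for a shift and 2 pi rad for a turn. A row lasts 1/8 s, in which the tool goes at most 62.5 mm and 10.7 degrees, less where a joint would pass 70% of its speed; a pose out of reach is approached as far as the arm can. A call with a number of a shift or a turn outside -1 to 1 is refused whole. A call with a gripper value outside its range is refused whole. The fingers move at their own pace and stop on an object; "grip_force" is the grip in N (left out, the last holds). Time passes only in rows, so rows that repeat a pose let the fingers close. It gives the time, the measured TCP pose, the force, the opening and the grip force at its end, in the units of the state.
- robot.sense(): the state, without advancing time (a new reading comes with each control period).
- robot.snapshot(name): name is "scene" or "top" or "wrist"; returns a dict with "color" (480x640x3 uint8, red, green, blue), "depth" (480x640 float32, m along the optical axis (not along the pixel's ray), 0 where there is no reading), "vfov" (degrees; the focal length in pixels is half the picture's height over the tangent of half this angle, whatever the lens; pixels are square), "cx", "cy" (the principal point, pixels), "rvec" (rotation vector, rad) and "tvec" (3), from world to camera coordinates, as OpenCV has them; the wrist camera has in their place "hand_eye" (4x4, takes a point from camera to tool coordinates, whose origin is the TCP and whose axes are the flange's). Camera axes: x right, y down, z forward; pixel columns grow to the right and rows downward; lengths in m; the calibration is good to about 2 mm. A picture is of the moment at which its call begins: read the wrist's pose just before it.
- robot.finish_job(): hands the job in; it is judged then, once.
The state is a dict: "t": time; "joint_pos": joint angles; "qd": joint speeds; "joint_torque": joint torques, N m; "position": TCP position; "tool_rot": TCP orientation; "force": force on the tool from outside, world axes, zero at the start; "moment": the same for the moment, N m; "width": finger opening in m; "grasp_force": force on a finger pad.
Only numpy, scipy, OpenCV 4.12 (cv2) and the standard library are available. Lean on these libraries where they do the work, as an engineer would, in place of code of your own. Each camera call takes 0.05 s, during which the arm holds its last target. There are 200 camera calls.

## Working session

There is one attempt and no reset: what is moved stays moved. The work goes in short steps, Python scripts to look and compute and a tool call to move; the robot and the scene stay as the last step left them, time stands still between calls to the robot, and variables do not carry over. Pictures are saved under pics/ and viewed, at most 10 in all, crops included, and the job is handed in when it is done.

Besides the shell and the picture viewer there is one more tool, called after "Request:" in YAML: its name, and indented under it one key for each argument. drive_tool: Moves the arm, as the interface text tells. Its arguments: {"type":"object","properties":{"deltas":{"type":"array","items":{"type":"array"}},"grip_force":{"type":"number"}},"required":["deltas"]}

```bash
mkdir -p pics; ls
cat > h.py <<'E'
import numpy as np, cv2
from scipy.spatial.transform import Rotation as R
from plant import robot
def snap(name):
    st=robot.sense(); s=robot.snapshot(name)
    f=240/np.tan(np.radians(s["vfov"])/2)
    d=s["depth"]; v,u=np.mgrid[0:480,0:640]
    P=np.stack([(u-s["cx"])/f*d,(v-s["cy"])/f*d,d],-1)
    if "hand_eye" in s:
        H=np.array(s["hand_eye"]); P=P@H[:3,:3].T+H[:3,3]
        P=P@R.from_quat(st["tool_rot"]).as_matrix().T+np.array(st["position"])
    else:
        M=cv2.Rodrigues(np.array(s["rvec"],float))[0]; P=(P-np.array(s["tvec"]).ravel())@M
    P[d==0]=np.nan
    return s["color"],P,st
def save(c,n): cv2.imwrite("pics/"+n+".png",c[:,:,::-1])
E
python3 - <<'E'
from h import *
for n in("top","scene"):
    c,P,st=snap(n); save(c,n); np.save(n+".npy",P)
print(st)
E
```

```text
pics
{'t': 0.05, 'joint_pos': array([-1.31929130e+00,  3.79396578e-01,  1.73476019e+00, -2.62370353e-06,
        1.02847809e+00, -3.33003701e-02]), 'qd': array([-6.50976506e-04,  1.50559351e-04, -9.87511884e-04,  1.34606419e-03,
       -1.45755961e-03, -1.24145384e-05]), 'joint_torque': array([-1.77373055e-03, -7.65737057e+01, -4.35755467e+01,  6.53090514e-02,
        3.97989980e-02,  1.68083062e-05]), 'position': array([ 0.19658394, -0.67145576,  0.23210681]), 'tool_rot': array([ 9.89877628e-01,  1.41922550e-01, -5.78573402e-05, -5.17881665e-04]), 'force': array([ 0.18290689, -0.52923077,  0.47978239]), 'moment': array([-0.012031  ,  0.05993946,  0.00330947]), 'grasp_force': 0.0, 'width': 0.0910241372169399}
```

View pics/top.png

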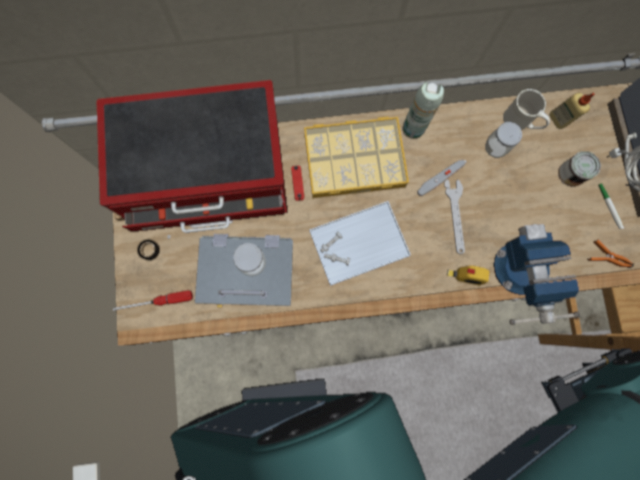

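View pics/scene.png

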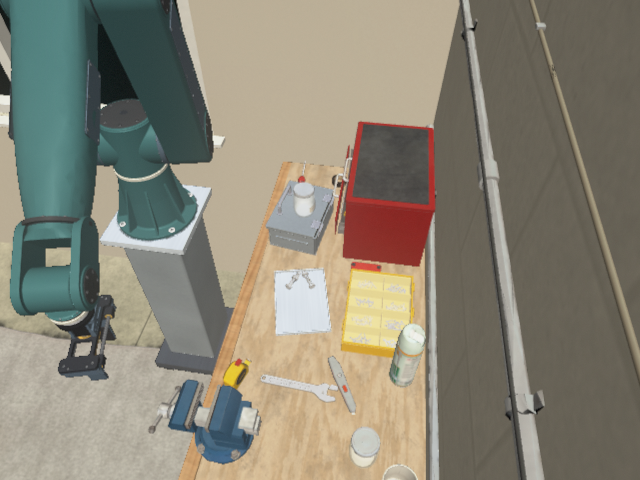

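The top view shows the jar cap at (248,258), the handle bar at (242,293), the tank lid with corners near (200,237), (293,238), (291,304) and (196,302), and the tray centred near (360,243). The bolts lie at the tray's left (+y) end, and the red toolbox is close behind the tank.

Run:
```python
from h import *
P=np.load("top.npy"); c=cv2.imread("pics/top.png")[:,:,::-1].astype(int)
np.set_printoptions(precision=4,suppress=True)
Z=P[...,2]; v,u=np.mgrid[0:480,0:640]
box=lambda a,b,cc,d:(u>a)&(u<b)&(v>cc)&(v<d)
def rect(m,name):
    q=P[m][:,:2]; r=cv2.minAreaRect((q*1000).astype(np.float32)); print(name,m.sum(),r,np.median(P[m],0))
rect(box(190,300,230,310)&(abs(Z-.104)<.008),"lid")
rect(box(225,275,235,285)&(abs(Z-.206)<.012),"cap")
rect(box(210,275,285,302)&(abs(Z-.147)<.012),"bar")
col=c.min(-1)>165
m=box(305,415,198,288)&col&(Z<.04); rect(m,"tray")
rect(box(318,352,228,268)&~col&(Z<.05),"bolts")
m=box(95,290,80,235)&(Z>.15);rect(m,"toolbox"); print(np.nanmin(P[m][:,0]),np.nanmax(P[m][:,2]))
for a in[(198,205),(205,225),(160,215),(230,240),(270,240)]: print(a,P[a[1],a[0]])
m=box(448,490,262,285)&(Z>.03);rect(m,"tapem")
```

```text
lid 5301 ((530.2978515625, 0.99603271484375), (234.76914978027344, 173.91482543945312), 81.61998748779297) [0.517  0.0138 0.1033]
cap 670 ((540.842529296875, -21.8427734375), (64.69312286376953, 64.98165893554688), 59.34910583496094) [ 0.5403 -0.0219  0.2043]
bar 187 ((469.2105712890625, 9.618999481201172), (106.2367172241211, 9.747833251953125), 83.35491180419922) [0.4697 0.0052 0.1449]
tray 4617 ((578.9174194335938, -302.21234130859375), (159.61639404296875, 229.9910888671875), 13.620347023010254) [ 0.5779 -0.3057  0.0027]
bolts 252 ((566.7394409179688, -228.1588134765625), (77.80170440673828, 89.04094696044922), 86.64237213134766) [ 0.5506 -0.223   0.0156]
toolbox 23525 ((794.4310302734375, 84.14022827148438), (493.7890625, 335.88427734375), 89.94224548339844) [0.7958 0.0853 0.2699]
0.6264842357332145 0.3014396416050308
(198, 205) [0.7023 0.0998 0.1113]
(205, 225) [0.6588 0.0939 0.0715]
(160, 215) [0.6817 0.19   0.1325]
(230, 240) [0.6054 0.0289 0.1018]
(270, 240) [ 0.5931 -0.0704  0.1043]
tapem 464 ((454.6342468261719, -577.8306884765625), (71.43122863769531, 39.40988540649414), 72.57649993896484) [ 0.4532 -0.5735  0.0613]
```

```bash
cat >> h.py <<'E'
def plan(pos,yaw,tilt=0):
    """fractions to reach pos with tool down, tool x at world yaw"""
    st=robot.sense(); T=R.from_quat(st["tool_rot"])
    G=R.from_euler('z',yaw)*R.from_euler('x',np.pi)*R.from_euler('x',tilt)
    d=T.inv().apply(np.array(pos)-st["position"])/.15; r=(T.inv()*G).as_rotvec()/(2*np.pi)
    print("t",round(st["t"],2),"pos",st["position"].round(4),"F",np.round(st["force"],1),"w",round(st["width"],4),"shift",d.round(4),"turn",r.round(4))
E
python3 - <<'E'
from h import *
plan((.541,-.022,.33),-.13)
print(np.round(robot.snapshot("wrist")["hand_eye"],3))
E
```

```text
t 0.1 pos [ 0.1966 -0.6715  0.2322] F [-0.9  0.8  0.3] w 0.091 shift [ 3.4201 -3.5111 -0.6488] turn [-0.0001  0.      0.066 ]
[[-0.    -0.962 -0.273  0.077]
 [ 1.    -0.001  0.    -0.001]
 [-0.001 -0.273  0.962 -0.152]
 [ 0.     0.     0.     1.   ]]
```

Run:
```python
from h import *
g=np.array([.541,-.022,.33]); st=robot.sense(); p=st["position"]; step=(g-p)/5
for k in range(5):
    T=R.from_euler('z',.285+.545*k)*R.from_euler('x',np.pi)
    print(k,(T.inv().apply(step)/.15).round(3), -.545/2/np.pi)
```

```text
0 [ 0.684 -0.702 -0.13 ] -0.08673944398508297
1 [ 0.949 -0.246 -0.13 ] -0.08673944398508297
2 [ 0.939  0.282 -0.13 ] -0.08673944398508297
3 [ 0.657  0.728 -0.13 ] -0.08673944398508297
4 [ 0.184  0.963 -0.13 ] -0.08673944398508297
```

Request:
drive_tool:
  deltas:
    - [1,[0.137,-0.14,-0.026],[0,0,-0.0174]]
    - [1,[0.274,-0.281,-0.052],[0,0,-0.0347]]
    - [1,[0.41,-0.421,-0.078],[0,0,-0.052]]
    - [1,[0.547,-0.562,-0.104],[0,0,-0.0694]]
    - [1,[0.684,-0.702,-0.13],[0,0,-0.0867]]

```text
t: 0.78
position: [0.2659, -0.5409, 0.2522]
tool_rot: [0.915, 0.405, 0.0, -0.0]
force: [0.2, -0.0, -0.5]
width: 0.0915
grasp_force: 0.0
```

Request:
drive_tool:
  deltas:
    - [1,[0.19,-0.049,-0.026],[0,0,-0.0174]]
    - [1,[0.38,-0.098,-0.052],[0,0,-0.0347]]
    - [1,[0.569,-0.148,-0.078],[0,0,-0.052]]
    - [1,[0.759,-0.197,-0.104],[0,0,-0.0694]]
    - [1,[0.949,-0.246,-0.13],[0,0,-0.0867]]

```text
t: 1.4
position: [0.3347, -0.411, 0.2717]
tool_rot: [0.772, 0.636, 0.0, -0.0]
force: [0.4, -0.2, -0.2]
width: 0.0912
grasp_force: 0.0
```

Request:
drive_tool:
  deltas:
    - [1,[0.188,0.056,-0.026],[0,0,-0.0174]]
    - [1,[0.376,0.113,-0.052],[0,0,-0.0347]]
    - [1,[0.563,0.169,-0.078],[0,0,-0.052]]
    - [1,[0.751,0.226,-0.104],[0,0,-0.0694]]
    - [1,[0.939,0.282,-0.13],[0,0,-0.0867]]

```text
t: 2.02
position: [0.4037, -0.2812, 0.2913]
tool_rot: [0.572, 0.82, 0.0, -0.0]
force: [-0.3, -0.5, 0.0]
width: 0.0915
grasp_force: 0.0
```

Request:
drive_tool:
  deltas:
    - [1,[0.131,0.146,-0.026],[0,0,-0.0174]]
    - [1,[0.263,0.291,-0.052],[0,0,-0.0347]]
    - [1,[0.394,0.437,-0.078],[0,0,-0.052]]
    - [1,[0.526,0.582,-0.104],[0,0,-0.0694]]
    - [1,[0.657,0.728,-0.13],[0,0,-0.0867]]

```text
t: 2.65
position: [0.4727, -0.1513, 0.3108]
tool_rot: [0.331, 0.944, 0.0, -0.0]
force: [-0.2, 0.2, -0.1]
width: 0.0911
grasp_force: 0.0
```

Request:
drive_tool:
  deltas:
    - [1,[0.037,0.193,-0.026],[0,0,-0.0174]]
    - [1,[0.074,0.385,-0.052],[0,0,-0.0347]]
    - [1,[0.11,0.578,-0.078],[0,0,-0.052]]
    - [1,[0.147,0.77,-0.104],[0,0,-0.0694]]
    - [1,[0.184,0.963,-0.13],[0,0,-0.0867]]
    - [1,[0.184,0.963,-0.13],[0,0,-0.0867]]
    - [1,[0.184,0.963,-0.13],[0,0,-0.0867]]

```text
t: 3.52
position: [0.5412, -0.0226, 0.3299]
tool_rot: [0.067, 0.998, -0.0, -0.0]
force: [0.3, 0.0, -0.1]
width: 0.0911
grasp_force: 0.0
```

Run:
```python
from h import *
np.set_printoptions(precision=4,suppress=True)
c,P,st=snap("wrist"); save(c,"w1"); np.save("w1.npy",P)
Z=P[...,2]
def rect(m,n): print(n,m.sum(),cv2.minAreaRect((P[m][:,:2]*1000).astype(np.float32)) if m.sum()>5 else "")
near=np.hypot(P[...,0]-.541,P[...,1]+.022)<.05
rect(near&(abs(Z-.206)<.008),"cap")
print("capz",np.nanmedian(Z[near&(abs(Z-.206)<.012)]))
rect((abs(Z-.147)<.008)&(abs(P[...,0]-.469)<.03)&(abs(P[...,1])<.08),"bar")
rect((abs(Z-.104)<.005)&(abs(P[...,0]-.53)<.12),"lid")
plan((.541,-.022,.165),3.01)
```

```text
cap 5256 ((542.162353515625, -20.314891815185547), (65.26113891601562, 64.82803344726562), 36.981361389160156)
capz 0.20492363022254992
bar 1287 ((471.4160461425781, 10.259151458740234), (106.8133316040039, 9.56375503540039), 82.2648696899414)
lid 27842 ((528.77685546875, 2.14324951171875), (234.2388458251953, 168.00331115722656), 81.53396606445312)
t 3.58 pos [ 0.5411 -0.0229  0.33  ] F [-0.1  0.1  0. ] w 0.091 shift [0.001  0.0058 1.0997] turn [-0.     -0.0001 -0.0005]
```

View pics/w1.png

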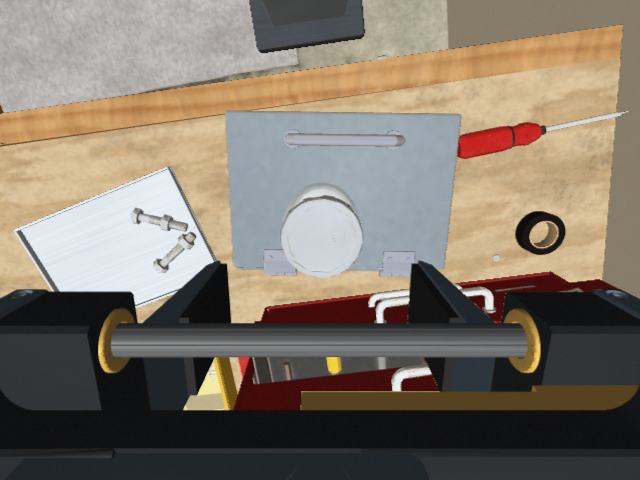

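The wrist view shows the cap at (322,235) centred between the open fingers, the bar at (345,139), and the bolts at (160,218) and (175,252). The jar is at about (0.542, -0.020).

Request:
drive_tool:
  deltas:
    - [1,[-0.005,0.018,0.15],[0,0,0]]
    - [1,[-0.005,0.018,0.3],[0,0,0]]
    - [1,[-0.005,0.018,0.45],[0,0,0]]
    - [1,[-0.005,0.018,0.6],[0,0,0]]
    - [1,[-0.005,0.018,0.75],[0,0,0]]
    - [1,[-0.005,0.018,0.9],[0,0,0]]
    - [1,[-0.005,0.018,1.0],[0,0,0]]

```text
t: 4.45
position: [0.542, -0.0205, 0.1792]
tool_rot: [0.067, 0.998, -0.0, -0.0]
force: [0.4, -0.1, 0.2]
width: 0.0913
grasp_force: 0.0
```

Request:
drive_tool:
  deltas:
    - [1,[0,0,0.1],[0,0,0]]
    - [-1,[0,0,0.1],[0,0,0]]
    - [-1,[0,0,0.1],[0,0,0]]
    - [-1,[0,0,0.1],[0,0,0]]
    - [-1,[0,0,0.1],[0,0,0]]
    - [-1,[0,0,0.1],[0,0,0]]
    - [-1,[0,0,0.1],[0,0,0]]
  grip_force: 25

```text
t: 5.32
position: [0.5431, -0.02, 0.1659]
tool_rot: [0.066, 0.998, -0.0, 0.001]
force: [-0.9, -3.0, 6.3]
width: 0.0666
grasp_force: 25.0
```

Request:
drive_tool:
  deltas:
    - [-1,[0,0,-0.03],[0,0,0]]
    - [-1,[0,0,-0.1],[0,0,0]]
    - [-1,[0,0,-0.2],[0,0,0]]
    - [-1,[0,0,-0.35],[0,0,0]]
    - [-1,[0,0,-0.5],[0,0,0]]
    - [-1,[0,0,-0.6],[0,0,0]]
    - [-1,[0,0,-0.6],[0,0,0]]
    - [-1,[0,0,-0.6],[0,0,0]]
  grip_force: 30

```text
t: 6.32
position: [0.5422, -0.0198, 0.2546]
tool_rot: [0.066, 0.998, 0.0, -0.0]
force: [-0.1, -0.4, -3.7]
width: 0.0667
grasp_force: 30.0
```

Run:
```python
from h import *
plan((.588,-.341,.255),3.01)
s=robot.sense();print(s["moment"],s["grasp_force"])
```

```text
t 6.33 pos [ 0.5422 -0.0198  0.2546] F [-0.1 -0.4 -3.7] w 0.0667 shift [-0.5865 -2.0819 -0.0031] turn [-0.     -0.0001 -0.0002]
[ 0.06345114 -0.1174611   0.05167472] 29.999399351072498
```

Request:
drive_tool:
  deltas:
    - [-1,[-0.02,-0.06,0],[0,0,0]]
    - [-1,[-0.05,-0.17,0],[0,0,0]]
    - [-1,[-0.09,-0.31,0],[0,0,0]]
    - [-1,[-0.13,-0.45,0],[0,0,0]]
    - [-1,[-0.17,-0.6,0],[0,0,0]]
    - [-1,[-0.21,-0.75,0],[0,0,0]]
    - [-1,[-0.25,-0.9,0],[0,0,0]]

```text
t: 7.2
position: [0.5619, -0.1604, 0.2551]
tool_rot: [0.067, 0.998, 0.0, -0.0]
force: [0.7, -0.4, -3.0]
width: 0.0671
grasp_force: 30.0
```

Request:
drive_tool:
  deltas:
    - [-1,[-0.04,-0.15,0],[0,0,0]]
    - [-1,[-0.08,-0.3,0],[0,0,0]]
    - [-1,[-0.12,-0.45,0],[0,0,0]]
    - [-1,[-0.16,-0.6,0],[0,0,0]]
    - [-1,[-0.21,-0.75,0],[0,0,0]]
    - [-1,[-0.25,-0.9,0],[0,0,0]]

```text
t: 7.95
position: [0.5815, -0.299, 0.2552]
tool_rot: [0.066, 0.998, 0.0, 0.0]
force: [-0.2, 0.5, -3.9]
width: 0.0667
grasp_force: 30.0
```

Request:
drive_tool:
  deltas:
    - [-1,[-0.03,-0.12,0],[0,0,0]]
    - [-1,[-0.06,-0.2,0],[0,0,0]]
    - [-1,[-0.08,-0.26,0],[0,0,0]]
    - [-1,[-0.087,-0.282,0],[0,0,0]]
    - [-1,[-0.087,-0.282,0],[0,0,0]]
    - [-1,[-0.087,-0.282,0],[0,0,0]]

```text
t: 8.7
position: [0.5885, -0.3406, 0.2552]
tool_rot: [0.066, 0.998, 0.0, -0.0]
force: [-0.2, 0.6, -3.7]
width: 0.0666
grasp_force: 30.0
```

Run:
```python
from h import *
c,P,st=snap("wrist"); save(c,"w2")
plan((.588,-.341,.075),3.01)
```

```text
t 8.75 pos [ 0.5885 -0.3407  0.2553] F [-0.6  1.1 -3.2] w 0.0669 shift [ 0.003  -0.0027  1.2021] turn [ 0.      0.     -0.0002]
```

View pics/w2.png

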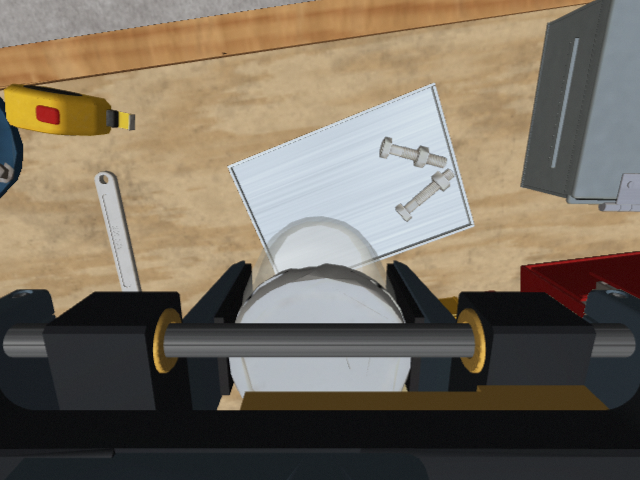

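The jar hangs upright over the tray, with the bolts clear at (410,155) and (425,195). The tray's free left part is under the jar.

Request:
drive_tool:
  deltas:
    - [-1,[0,0,0.1],[0,0,0]]
    - [-1,[0,0,0.25],[0,0,0]]
    - [-1,[0,0,0.4],[0,0,0]]
    - [-1,[0,0,0.55],[0,0,0]]
    - [-1,[0,0,0.7],[0,0,0]]
    - [-1,[0,0,0.85],[0,0,0]]
    - [-1,[0,0,0.95],[0,0,0]]
    - [-1,[0,0,1.0],[0,0,0]]
    - [-1,[0,0,1.0],[0,0,0]]

```text
t: 9.88
position: [0.5885, -0.3411, 0.105]
tool_rot: [0.066, 0.998, 0.0, -0.0]
force: [0.3, 0.3, -3.3]
width: 0.0667
grasp_force: 30.0
```

Request:
drive_tool:
  deltas:
    - [-1,[0,0,0.06],[0,0,0]]
    - [-1,[0,0,0.12],[0,0,0]]
    - [-1,[0,0,0.17],[0,0,0]]
    - [-1,[0,0,0.21],[0,0,0]]
    - [-1,[0,0,0.23],[0,0,0]]
    - [-1,[0,0,0.23],[0,0,0]]
    - [-1,[0,0,0.23],[0,0,0]]

```text
t: 10.75
position: [0.5886, -0.3411, 0.071]
tool_rot: [0.066, 0.998, -0.0, 0.0]
force: [0.0, 0.7, -4.3]
width: 0.067
grasp_force: 30.0
```

Now feel downward in 1 mm steps.

Request:
drive_tool:
  deltas:
    - [-1,[0,0,0.006],[0,0,0]]
    - [-1,[0,0,0.013],[0,0,0]]
    - [-1,[0,0,0.02],[0,0,0]]
    - [-1,[0,0,0.026],[0,0,0]]
    - [-1,[0,0,0.026],[0,0,0]]
    - [-1,[0,0,0.026],[0,0,0]]

```text
t: 11.5
position: [0.5885, -0.3411, 0.0668]
tool_rot: [0.066, 0.998, -0.0, 0.0]
force: [-0.3, -0.5, -2.7]
width: 0.0669
grasp_force: 30.0
```

Request:
drive_tool:
  deltas:
    - [-1,[0,0,0.005],[0,0,0]]
    - [-1,[0,0,0.01],[0,0,0]]
    - [-1,[0,0,0.01],[0,0,0]]
    - [-1,[0,0,0.01],[0,0,0]]

```text
t: 12.0
position: [0.5885, -0.341, 0.0653]
tool_rot: [0.066, 0.998, 0.0, 0.0]
force: [-1.2, 0.2, -3.2]
width: 0.0669
grasp_force: 30.0
```

Request:
drive_tool:
  deltas:
    - [-1,[0,0,0.005],[0,0,0]]
    - [-1,[0,0,0.007],[0,0,0]]
    - [-1,[0,0,0.007],[0,0,0]]

```text
t: 12.38
position: [0.5888, -0.3412, 0.065]
tool_rot: [0.066, 0.998, -0.0, 0.0]
force: [-2.1, 0.7, 6.1]
width: 0.0669
grasp_force: 30.0
```

Request:
drive_tool:
  deltas:
    - [1,[0,0,0],[0,0,0]]
    - [1,[0,0,0],[0,0,0]]
    - [1,[0,0,0],[0,0,0]]
    - [1,[0,0,0],[0,0,0]]
    - [1,[0,0,0],[0,0,0]]
    - [1,[0,0,0],[0,0,0]]
    - [1,[0,0,0],[0,0,0]]
    - [1,[0,0,0],[0,0,0]]

```text
t: 13.38
position: [0.5885, -0.341, 0.0643]
tool_rot: [0.066, 0.998, -0.0, 0.0]
force: [0.0, 0.4, -0.5]
width: 0.0908
grasp_force: 0.0
```

Request:
drive_tool:
  deltas:
    - [1,[0,0,-0.05],[0,0,0]]
    - [1,[0,0,-0.15],[0,0,0]]
    - [1,[0,0,-0.3],[0,0,0]]
    - [1,[0,0,-0.5],[0,0,0]]
    - [1,[0,0,-0.7],[0,0,0]]
    - [1,[0,0,-0.9],[0,0,0]]
    - [1,[0,0,-1],[0,0,0]]

```text
t: 14.25
position: [0.5891, -0.3415, 0.2175]
tool_rot: [0.066, 0.998, -0.001, 0.001]
force: [-0.0, 1.3, -0.1]
width: 0.0911
grasp_force: 0.0
```

Run:
```python
from h import *
c,P,st=snap("top"); save(c[180:330,180:480].repeat(2,0).repeat(2,1),"t2")
m=(abs(P[...,2]-.105)<.012)&(np.hypot(P[...,0]-.588,P[...,1]+.341)<.06)
print("cap",m.sum(),np.median(P[m],0) if m.any() else "")
# bar pose -> tank frame: bar (.4714,.0103) at 82.2deg ; lid centre
g=np.array([.471,.0095,.23]); p=st["position"]
print(p); n=3; step=(g-p)/n; dy=(1.43-3.01)/n
for k in range(n):
    T=R.from_euler('z',3.01+dy*k)*R.from_euler('x',np.pi)
    print(k,(T.inv().apply(step)/.15).round(3), -dy/2/np.pi)
```

```text
cap 0 
[ 0.58914135 -0.34146504  0.21751567]
0 [ 0.363  0.739 -0.028] 0.08382160336173154
1 [ 0.685  0.456 -0.028] 0.08382160336173154
2 [ 0.821  0.05  -0.028] 0.08382160336173154
```

View pics/t2.png

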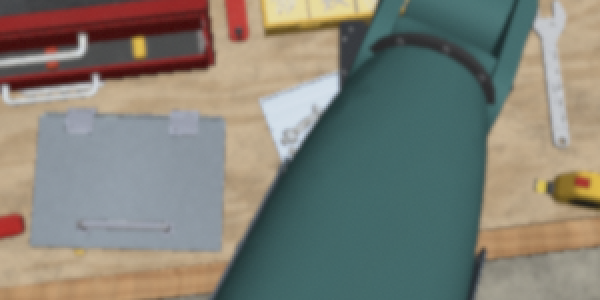

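The view shows the lid now bare with the bar at (125,226); the forearm hides the jar, so I'll check it after moving.

Request:
drive_tool:
  deltas:
    - [1,[0.06,0.12,-0.03],[0,0,0.014]]
    - [1,[0.12,0.25,-0.03],[0,0,0.028]]
    - [1,[0.18,0.37,-0.03],[0,0,0.042]]
    - [1,[0.24,0.49,-0.03],[0,0,0.056]]
    - [1,[0.3,0.62,-0.03],[0,0,0.07]]
    - [1,[0.363,0.739,-0.03],[0,0,0.0838]]

```text
t: 15.05
position: [0.5486, -0.2231, 0.2183]
tool_rot: [0.325, 0.946, 0.0, -0.0]
force: [0.5, -0.4, -0.7]
width: 0.0915
grasp_force: 0.0
```

Request:
drive_tool:
  deltas:
    - [1,[0.11,0.08,-0.03],[0,0,0.014]]
    - [1,[0.23,0.15,-0.03],[0,0,0.028]]
    - [1,[0.34,0.23,-0.03],[0,0,0.042]]
    - [1,[0.46,0.3,-0.03],[0,0,0.056]]
    - [1,[0.57,0.38,-0.03],[0,0,0.07]]
    - [1,[0.685,0.456,-0.03],[0,0,0.0838]]

```text
t: 15.8
position: [0.5094, -0.1063, 0.2229]
tool_rot: [0.56, 0.828, -0.0, -0.0]
force: [-0.0, -0.4, -0.0]
width: 0.0913
grasp_force: 0.0
```

Request:
drive_tool:
  deltas:
    - [1,[0.16,0.01,-0.03],[0,0,0.014]]
    - [1,[0.32,0.02,-0.03],[0,0,0.028]]
    - [1,[0.48,0.03,-0.03],[0,0,0.042]]
    - [1,[0.64,0.04,-0.03],[0,0,0.056]]
    - [1,[0.76,0.05,-0.03],[0,0,0.07]]
    - [1,[0.821,0.05,-0.03],[0,0,0.0838]]
    - [1,[0.821,0.05,-0.03],[0,0,0.0838]]
    - [1,[0.821,0.05,-0.03],[0,0,0.0838]]

```text
t: 16.8
position: [0.4707, 0.0098, 0.2276]
tool_rot: [0.755, 0.656, -0.0, -0.0]
force: [-0.2, -0.8, -0.5]
width: 0.0911
grasp_force: 0.0
```

Run:
```python
from h import *
np.set_printoptions(precision=4,suppress=True)
c,P,st=snap("top")
m=(abs(P[...,2]-.105)<.015)&(np.hypot(P[...,0]-.588,P[...,1]+.341)<.06)
print("cap",m.sum(),np.median(P[m],0) if m.any() else "",P[m].std(0))
c2,P,st=snap("wrist"); Z=P[...,2]
m=(abs(Z-.147)<.008)&(abs(P[...,0]-.47)<.03)&(abs(P[...,1])<.08)
print("bar",m.sum(),cv2.minAreaRect((P[m][:,:2]*1000).astype(np.float32)) if m.any() else "", P[m].max(0) if m.any() else "")
save(np.vstack([c[180:330,180:480].repeat(2,0).repeat(2,1),cv2.resize(c2,(600,300))]),"t3")
plan((.471,.010,.147),1.43)
```

```text
cap 550 [ 0.5856 -0.3417  0.1034] [0.0166 0.0168 0.0027]
bar 2059 ((471.5735778808594, 11.295181274414062), (105.90367126464844, 9.602136611938477), 81.68970489501953) [0.4829 0.0639 0.1487]
t 16.9 pos [0.4708 0.0097 0.2277] F [1.  0.9 0.3] w 0.091 shift [0.0023 0.0013 0.5381] turn [-0.  0. -0.]
```

View pics/t3.png

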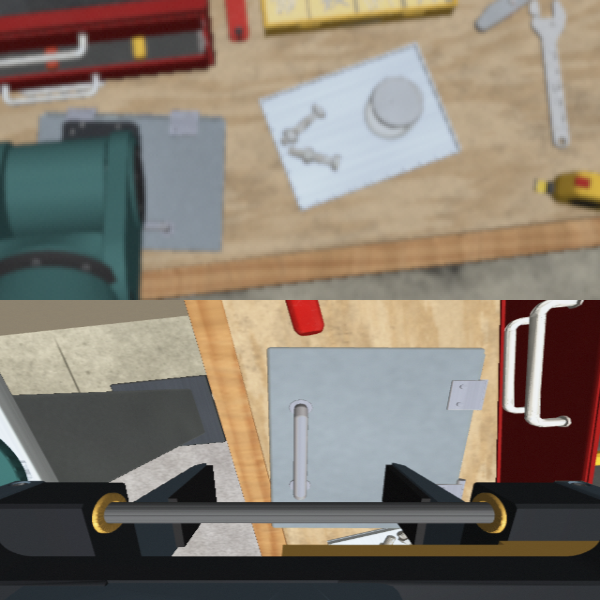

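The jar stands upright on the free part of the tray (cap at (395,100) in the upper crop, measured at 0.586, -0.342, top at 0.103). The bar at (300,450) in the lower half lies between the fingers, with its centre at about (0.4716, 0.0113, 0.143).

Request:
drive_tool:
  deltas:
    - [1,[0.009,0.004,0.1],[0,0,0]]
    - [1,[0.009,0.004,0.2],[0,0,0]]
    - [1,[0.009,0.004,0.3],[0,0,0]]
    - [1,[0.009,0.004,0.4],[0,0,0]]
    - [1,[0.009,0.004,0.5],[0,0,0]]
    - [1,[0.009,0.004,0.565],[0,0,0]]
    - [1,[0.009,0.004,0.565],[0,0,0]]
    - [1,[0.009,0.004,0.565],[0,0,0]]

```text
t: 17.9
position: [0.4718, 0.0113, 0.1434]
tool_rot: [0.755, 0.655, 0.0, 0.0]
force: [-0.7, 0.1, 0.3]
width: 0.0911
grasp_force: 0.0
```

Request:
drive_tool:
  deltas:
    - [-1,[0,0,0],[0,0,0]]
    - [-1,[0,0,0],[0,0,0]]
    - [-1,[0,0,0],[0,0,0]]
    - [-1,[0,0,0],[0,0,0]]
    - [-1,[0,0,0],[0,0,0]]
    - [-1,[0,0,0],[0,0,0]]
    - [-1,[0,0,0],[0,0,0]]
    - [-1,[0,0,0],[0,0,0]]
    - [-1,[0,0,0],[0,0,0]]
    - [-1,[0,0,0],[0,0,0]]
    - [-1,[0,0,0],[0,0,0]]
    - [-1,[0,0,0],[0,0,0]]
  grip_force: 55

```text
t: 19.4
position: [0.4718, 0.0112, 0.1431]
tool_rot: [0.755, 0.655, 0.0, 0.0]
force: [5.7, -1.4, -6.1]
width: 0.0083
grasp_force: 55.0
```

Run:
```python
from h import *
s=robot.sense(); print(s)
# bar path about hinge, in tank frame (back dir e, up)
for a in (0,.02,.04,.06,.08,.1,.116):
    c,sn=np.cos(a),np.sin(a)
    x=-(.146*c+.050*sn) if 0 else None
    # vector from hinge to bar: (-.146,.050); front rises
    X=-.146*c+.050*sn; Zz=.050*c+.146*sn
    dx,dz=X+.146,Zz-.050
    print(a,"back mm",round(dx*1e3,2),"up mm",round(dz*1e3,2),"tool y",round(dx/.15,4),"tool z",round(-dz/.15,4),"turn",round(a/2/np.pi,5))
```

```text
{'t': 19.4, 'joint_pos': array([-2.55586727e-02,  1.60781313e-01,  2.22735266e+00, -1.02766380e-05,
        7.52723279e-01,  1.16409003e-01]), 'qd': array([-0.00072103,  0.00074748,  0.00130659,  0.00211018, -0.00207541,
       -0.00026933]), 'joint_torque': array([  0.78032585, -49.49912667, -31.83415174,   0.11378223,
         1.36694312,  -0.16547898]), 'position': array([0.47177591, 0.01124526, 0.14306915]), 'tool_rot': array([7.55474583e-01, 6.55177853e-01, 2.69173051e-04, 2.50524258e-04]), 'force': array([ 5.71697222, -1.44680141, -6.1077035 ]), 'moment': array([-0.19180978, -0.98202148, -0.13589992]), 'grasp_force': 54.9978768825531, 'width': 0.008270268038664406}
0 back mm 0.0 up mm 0.0 tool y 0.0 tool z -0.0 turn 0.0
0.02 back mm 1.03 up mm 2.91 tool y 0.0069 tool z -0.0194 turn 0.00318
0.04 back mm 2.12 up mm 5.8 tool y 0.0141 tool z -0.0387 turn 0.00637
0.06 back mm 3.26 up mm 8.66 tool y 0.0217 tool z -0.0578 turn 0.00955
0.08 back mm 4.46 up mm 11.51 tool y 0.0298 tool z -0.0767 turn 0.01273
0.1 back mm 5.72 up mm 14.33 tool y 0.0381 tool z -0.0955 turn 0.01592
0.116 back mm 6.77 up mm 16.56 tool y 0.0451 tool z -0.1104 turn 0.01846
```

Request:
drive_tool:
  deltas:
    - [-1,[0,0.002,-0.005],[0.0008,0,0]]
    - [-1,[0,0.0035,-0.01],[0.0016,0,0]]
    - [-1,[0,0.005,-0.015],[0.0024,0,0]]
    - [-1,[0,0.007,-0.0195],[0.0032,0,0]]
    - [-1,[0,0.009,-0.024],[0.004,0,0]]
    - [-1,[0,0.0105,-0.029],[0.0048,0,0]]
    - [-1,[0,0.012,-0.034],[0.0056,0,0]]
    - [-1,[0,0.014,-0.0385],[0.0064,0,0]]
    - [-1,[0,0.016,-0.0435],[0.0072,0,0]]
    - [-1,[0,0.018,-0.048],[0.008,0,0]]
    - [-1,[0,0.02,-0.053],[0.0088,0,0]]
    - [-1,[0,0.022,-0.058],[0.0096,0,0]]
    - [-1,[0,0.022,-0.058],[0.0096,0,0]]
    - [-1,[0,0.022,-0.058],[0.0096,0,0]]

```text
t: 21.15
position: [0.475, 0.0108, 0.1517]
tool_rot: [0.755, 0.655, -0.019, -0.022]
force: [7.9, -1.4, -6.8]
width: 0.0089
grasp_force: 55.0
```

Run:
```python
from h import *
s=robot.sense(); print(s["t"],s["position"],s["force"],s["moment"],s["width"],R.from_quat(s["tool_rot"]).as_matrix().round(4)[:,2])
c,P,st=snap("scene"); save(cv2.resize(c[150:290,230:370],(560,560)),"s4")
```

```text
21.15 [0.47502373 0.01075095 0.15165015] [ 7.90455673 -1.37311462 -6.75809932] [-0.37681067 -1.39891403 -0.12932356] 0.00885250453297238 [-0.0589  0.0084 -0.9982]
```

View pics/s4.png

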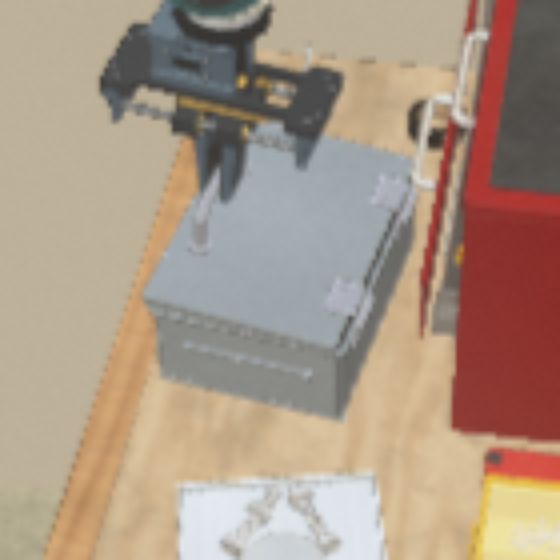

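The gripper holds the bar at (205,190) and the lid's front is slightly raised. I'll continue to 0.116 rad.

Request:
drive_tool:
  deltas:
    - [-1,[0,0.003,-0.009],[0.0015,0,0]]
    - [-1,[0,0.007,-0.018],[0.003,0,0]]
    - [-1,[0,0.01,-0.027],[0.0045,0,0]]
    - [-1,[0,0.013,-0.036],[0.006,0,0]]
    - [-1,[0,0.017,-0.045],[0.0075,0,0]]
    - [-1,[0,0.02,-0.054],[0.0089,0,0]]
    - [-1,[0,0.02,-0.054],[0.0089,0,0]]
    - [-1,[0,0.02,-0.054],[0.0089,0,0]]
    - [-1,[0,0.02,-0.054],[0.0089,0,0]]

```text
t: 22.32
position: [0.4785, 0.0102, 0.1595]
tool_rot: [0.754, 0.654, -0.038, -0.044]
force: [7.4, -1.6, -8.3]
width: 0.0089
grasp_force: 55.0
```

Run:
```python
from h import *
s=robot.sense(); print(s["t"],s["position"],s["force"],s["moment"],s["width"],R.from_quat(s["tool_rot"]).as_matrix().round(4)[:,2])
e=np.array([np.cos(-.14),np.sin(-.14)]); n=np.array([-e[1],e[0]]); o=np.array([.4716,.0113])
for nm in("wrist","scene"):
    c,P,st=snap(nm); Q=P[...,:2]-o; X=Q@e; Y=Q@n; Z=P[...,2]
    # lid top: expected 0.104 + angle*(distance)
    m=(X>-.02)&(X<.12)&(abs(Y)<.1)&(Z>.098)&(Z<.135)
    A=np.c_[X[m],Y[m],np.ones(m.sum())]; z=Z[m]; w=np.ones(len(z),bool)
    for _ in range(5):
        k=np.linalg.lstsq(A[w],z[w],rcond=None)[0]; w=abs(A@k-z)<.003
    print(nm,m.sum(),w.sum(),"slope",k.round(4))
    if nm=="wrist": save(c,"w5")
```

```text
22.325 [0.47849249 0.01022187 0.15946846] [ 7.41518232 -1.62188631 -8.29394366] [-0.4454308  -1.6395023  -0.10150923] 0.008919204243198477 [-0.1139  0.0163 -0.9934]
wrist 56930 56620 slope [-1.150e-01  1.000e-04  1.207e-01]
scene 1552 1170 slope [-0.1133  0.      0.1206]
```

View pics/w5.png

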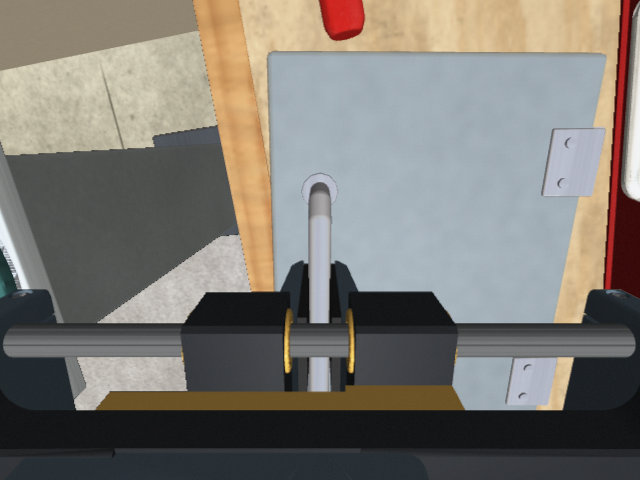

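The fingers hold the bar at (320,340). The measured lid slope is about 0.115 rad, which is a front gap of about 19.8 mm. The pose is steady, so I'm handing in.

```bash
python3 -c "
from plant import robot
print(robot.finish_job())"
```

```text
the job is handed in; nothing more can be done
None
```

The jar stands upright and released on the free part of the drip tray, the lid is held open by its handle with a front gap of about 2 cm (0.115 rad measured), and the job is handed in at about 22 s.

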